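# Close up the bench strainer and set its outlet valve

## Robot

A 6-joint arm with a two-finger parallel gripper is mounted at the origin on the work surface. World frame = base frame: x ahead of the robot, y to its left, z up, the work surface at z = 0. Lengths are in mm, angles in degrees, forces in N, time in s.
With the tool pointing down it reaches from about 250 to 775 mm from the base axis. Payload 8.9 kg.
Tool frame: the origin (TCP) lies between the finger pads; the fingertips stand manip.tip_reach ahead of it and the grasp point (between the pads) lies 5 mm behind it (manip.tip_reach is the distance from the TCP to the fingertips, in mm); z points along the fingers, x is the direction in which the jaws open and shut, and the axes are right-handed (so a half turn about z gives the same grasp; the last joint's range is limited). The gripper opens to 85 mm and grips with 20 to 120 N. Pads are 22 mm wide; open, the fingers measure 114 mm over their backs; the gripper's body (76 mm by 85 mm) begins 54 mm behind the grasp point. The pads swing forward as they close: fully open they stand 13 mm farther back than shut.
Start: joints at [-7.981, 16.656, -8.789, 64.555, 0, 82.019], TCP at [524.999, 0.004, 245.305] pointing down, gripper open.
Joint ranges: [-144.48, 144.48], [-52.06, 99.96], [-74.48, 78.29], [-112.23, 115.85], [-86.99, 84.42], [-180, 180]. Speed limits (degrees/s): [127.2, 127.2, 159.86, 180, 180, 180].

## Interface

Orientations are given as [roll, pitch, yaw] about the fixed x, y, z axes, in that order (R = Rz(yaw) Ry(pitch) Rx(roll)).
In Python, from plant import readout, cams, hand_in, manip gives the robot as it stands.
- The arm moves only by the tool jog_arm, never from a script. Its argument "series" is text: rows parted by semicolons, each of 7 numbers parted by spaces: the finger opening in mm, from 0 to 85.4, then the shift along the tool's x, y, z in mm, then the turn, a rotation vector about the tool's x, y, z in degrees. A call has 1 to 10 rows; each row is the pose to reach, as a shift and turn from the pose commanded when the call began, along the tool's axes at that moment; what a row does not reach only later rows make up. A row lasts 1/12 s, in which the tool goes at most 41.7 mm and 7.16 degrees, less where a joint would pass 70% of its speed; a pose out of reach is approached as far as the arm can. A call with a gripper value outside its range is refused whole. The fingers move at their own pace and stop on an object; the grip force is fixed at half the most. Time passes only in rows, so rows that repeat a pose let the fingers close. It gives the time, the measured TCP pose, the force and the opening at its end, in the units of the state.
- readout.state(): the state, without advancing time (a new reading comes with each control period).
- cams.get_image(name): name is "scene" or "side" or "wrist"; returns a dict with "frame" (400x640x3 uint8, blue, green, red), "intrinsics" (3x3 intrinsics, pixels), "k1" (the pictures are not rectified: a ray, as slopes to the right and down, at radius r is drawn at 1 + k1 r^2 times it, then the intrinsics apply), "camera_from_world" (4x4, takes a point from world to camera coordinates). Camera axes: x right, y down, z forward; pixel columns grow to the right and rows downward; lengths in mm; the calibration is good to about 2 mm. A picture is of the moment at which its call begins. There is no depth.
- hand_in(): hands the job in, once; it reports no verdict.
The state is a dict: "time": time; "q": joint angles; "qvel": joint speeds; "tau": joint torques, N m; "position": TCP position; "tcp_rot": TCP orientation; "ft_force": force on the tool from outside, world axes, zero at the start; "wrist_torque": the same for the moment, N m; "finger_gap": opening from 0.0 (shut) to 1.0 (fully open).
Only numpy, scipy, OpenCV 4.12 (cv2) and the standard library are available. Lean on these libraries where they do the work, as an engineer would, in place of code of your own. Each camera call takes 0.05 s, during which the arm holds its last target. There are 200 camera calls.

## Task

The irrigation strainer on the packing bench has been cleaned and must go back into service: turn the three quarter-turn bolts of its sloping cover clockwise, each fully home to its end stop, first the top one, then the lower left, then the lower right (left and right as the robot sees it). Then turn the handle of the outlet valve beside it until its pointed nose points at the raised rib on the valve's flange. Leave the pot and the jar where they stand, and let go of everything at the end.

Things in the scene. Friction and masses are not known exactly. Their poses are not given: they have to be found in the camera images.
- strainer: Flat grey filter box on a stand, fixed, left or right of the middle. Aluminium cover 190 mm up the slope x 240 mm wide, its face's middle 125 mm above the bench, its top edge 173 mm; it slopes 30 degrees and faces up and towards the robot. Origin on the bench below the face's middle; z up, x level, uphill (away from the robot), y level, to the left. Outward normal of the cover: (-0.5, 0, 0.866)
- bolt_top_grip (a point): Grip point of the top bolt: on its turning axis, half-way up the bar and 32 mm out from the cover's face. It stands mid-width, 48 mm uphill of the cover's middle. The three bolts are alike: black bar 80 mm long, 16 mm wide, 24 mm deep, round ends, on a 22 mm neck that holds it 20 mm clear of the cover; axis square to the cover through the bar's middle.
- bolt_left_grip (a point): Grip point of the lower left bolt: on its turning axis, half-way up the bar and 32 mm out from the cover's face. 45 mm downhill and 60 mm to the left (+y of the strainer) of the cover's middle.
- bolt_right_grip (a point): Grip point of the lower right bolt: on its turning axis, half-way up the bar and 32 mm out from the cover's face. 45 mm downhill and 60 mm to the right (-y of the strainer) of the cover's middle.
- bolt_top (a joint): Turn of the top bolt, rad: 0 = fully open, bar lying level across the cover; 1.571 = end stop, fully home, bar lying straight up and down the slope. Grows clockwise as seen looking at the cover. Starts between 0.1 and 0.65; light constant friction (0.12 N m), no spring, stays where left.
- bolt_left (a joint): Turn of the lower left bolt, rad: 0 = fully open, bar lying level across the cover; 1.571 = end stop, fully home, bar lying straight up and down the slope. Grows clockwise as seen looking at the cover. Starts between 0.1 and 0.65; light constant friction (0.12 N m), no spring, stays where left.
- bolt_right (a joint): Turn of the lower right bolt, rad: 0 = fully open, bar lying level across the cover; 1.571 = end stop, fully home, bar lying straight up and down the slope. Grows clockwise as seen looking at the cover. Starts between 0.1 and 0.65; light constant friction (0.12 N m), no spring, stays where left.
- valve: Upright grey outlet valve, fixed, on the other side of the middle: 110 mm foot, 68 mm barrel, round top flange of 124 mm diameter with its top 85 mm above the bench; two level pipe unions along +-y reach 80 mm from the axis, up to 68 mm high. Origin on the bench, on the handle's vertical axis; z up, x towards the index rib.
- valve_index (a point): Middle of the top of the raised index rib: a black bar 18 mm long (radial), 8 mm wide and 7 mm high on the flange, 52 mm from the axis. The only rib there.
- handle_grip (a point): Grip point of the valve handle: on its vertical axis, half-way up the bar, 117 mm above the bench. Black bar 16 mm wide, 24 mm deep, 20 mm clear of the flange; at one end a pointed nose, 40 mm from the axis (a thin white line on top leads to it), at the other a round boss of 26 mm diameter centred 40 mm from the axis.
- handle_nose (a point): Tip of the handle's pointed nose, 40 mm from the axis, half-way up the bar.
- handle (a joint): Turn of the valve handle, rad: 0 = nose points exactly at the index rib; grows counter-clockwise from above. Range -0.5 to 1.7, starts between 0.6 and 1.4 (so it is turned clockwise); no stop at the rib; light constant friction (0.12 N m), stays where left.
- pot: Bystander: open black plastic flower pot, 100 mm across, 90 mm high, upright. Origin: middle of its underside.
- jar: Bystander: white jar with black lid, 70 mm across, 120 mm high, upright. Origin: middle of its underside.
Things that resemble listed ones, but are neither listed nor needed, are in the scene too. There is more than one size of the valve; the one meant has the size given above.

How it is judged:
By the outcome, as a careful person would: the job done as asked, in the order asked, and still so for the second after the job is handed in, with the robot touching nothing.
It also fails if it takes over 67 s, if anything falls off the work surface, if the arm or the gripper's body presses on something with over 40 N, if the wrist force passes 120 N, or if a joint passes its speed limit or range.

## Working session

There is one attempt and no reset: what is moved stays moved. The work goes in short steps, Python scripts to look and compute and a tool call to move; the robot and the scene stay as the last step left them, time stands still between calls to the robot, and variables do not carry over. Pictures are saved under pics/ and viewed, about 8 in all and at most 12, crops included, and the job is handed in when it is done.

Besides the shell and the picture viewer there is one more tool, called after "Call:" by a JSON object that holds its "op" and its "data", one argument or row to a line. jog_arm: Moves the arm, as the interface text tells. Its arguments: {"type":"object","properties":{"series":{"type":"string"}},"required":["series"]}

```bash
mkdir -p pics; ls
python3 - <<'E'
from plant import readout,cams,manip
import cv2,pickle
print(readout.state()); print(manip.tip_reach)
d={}
for n in("scene","side","wrist"):
    d[n]=cams.get_image(n); cv2.imwrite(f"pics/{n}0.png",d[n]["frame"])
    print(n,d[n]["intrinsics"],d[n]["k1"],d[n]["camera_from_world"])
pickle.dump(d,open("v0.pkl","wb"))
import numpy as np
cv2.imwrite("pics/ab.png",cv2.resize(np.vstack([d["scene"]["frame"],d["side"]["frame"]]),None,fx=.75,fy=.75))
E
```

```text
pics
{'time': 0.0, 'q': array([-7.97976210e+00,  1.66872002e+01, -8.83097621e+00,  6.45547010e+01,
       -3.02308351e-03,  8.20204073e+01]), 'qvel': array([-0.03251011,  0.02620014, -0.02150227,  0.02871293,  0.01456734,
        0.02732332]), 'tau': array([-3.46096487e-03, -5.37150800e+01,  3.31364536e+01,  1.60375424e-02,
       -3.39078597e-04,  1.08972756e-05]), 'position': array([5.24580224e+02, 6.02631072e-02, 2.44748569e+02]), 'tcp_rot': array([-1.79992877e+02,  7.25913868e-02, -1.62946276e-04]), 'ft_force': array([0.37403283, 0.48259166, 0.69344313]), 'wrist_torque': array([0.00115034, 0.06481595, 0.0411004 ]), 'finger_gap': 0.9989226185672608}
14.0
scene [[473.57616345   0.         320.3412894 ]
 [  0.         473.57616345 199.4281251 ]
 [  0.           0.           1.        ]] 0.03308676173921367 [[ 5.89623963e-01  8.07624137e-01 -9.31858903e-03 -3.17725718e+02]
 [ 6.44383518e-01 -4.77339772e-01 -5.97424994e-01 -2.74187614e+02]
 [-4.86942978e-01  3.46251347e-01 -8.01870651e-01  1.88506067e+03]
 [ 0.00000000e+00  0.00000000e+00  0.00000000e+00  1.00000000e+00]]
side [[391.44479819   0.         319.10135151]
 [  0.         391.44479819 199.51028254]
 [  0.           0.           1.        ]] -0.03334716976454552 [[ 7.45426481e-01 -6.66555066e-01 -6.61098844e-03 -3.94047038e+02]
 [-5.30211798e-01 -5.86881023e-01 -6.11920022e-01  3.47587763e+02]
 [ 4.03998527e-01  4.59646613e-01 -7.90892016e-01  9.44693840e+02]
 [ 0.00000000e+00  0.00000000e+00  0.00000000e+00  1.00000000e+00]]
wrist [[352.47109769   0.         314.61310881]
 [  0.         352.47109769 199.29620025]
 [  0.           0.           1.        ]] -0.019259445268127798 [[ 9.99999464e-01  6.10768823e-04 -8.36380877e-04 -5.24015592e+02]
 [ 8.15007254e-04 -9.62394653e-01  2.71653948e-01 -3.49990259e+01]
 [-6.39010722e-04 -2.71654484e-01 -9.62394635e-01  3.78646632e+02]
 [ 0.00000000e+00  0.00000000e+00  0.00000000e+00  1.00000000e+00]]
```

View pics/scene0.png

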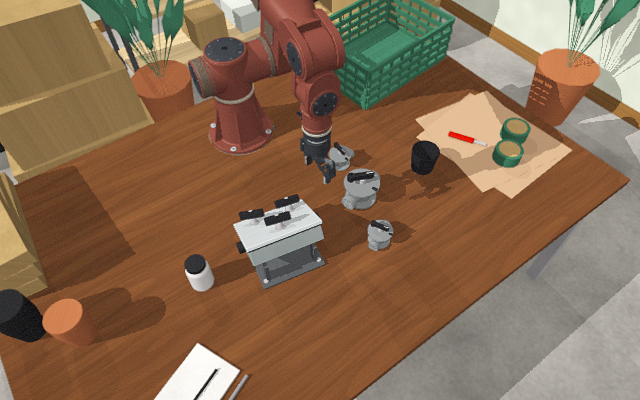

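View pics/side0.png

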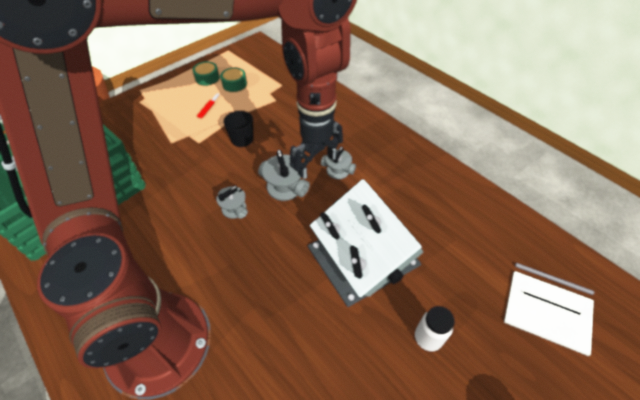

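The scene view shows the strainer at (280,235), its three bolts near (250,215), (277,219) and (288,203), the jar at (199,272) and the pot at (425,157). There are three valve candidates: (341,155) small, (361,187) large and (379,235) small. The largest, at (361,187), should be the 124 mm flange; I'll confirm it in enlarged crops.

Run:
```python
import cv2,pickle
d=pickle.load(open("v0.pkl","rb"))
def crop(n,x,y,w,h,s,o):
    c=cv2.resize(d[n]["frame"][y:y+h,x:x+w],None,fx=s,fy=s,interpolation=cv2.INTER_CUBIC)
    for u in range((x+9)//10*10,x+w,10): cv2.line(c,((u-x)*s,0),((u-x)*s,12 if u%50==0 else 5),(0,0,255),1)
    for v in range((y+9)//10*10,y+h,10): cv2.line(c,(0,(v-y)*s),(12 if v%50==0 else 5,(v-y)*s),(0,0,255),1)
    cv2.imwrite(o,c)
crop("scene",230,165,160,120,5,"pics/sc.png")
crop("side",255,135,176,132,4,"pics/sd.png")
```

```text
(no output)
```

View pics/sc.png

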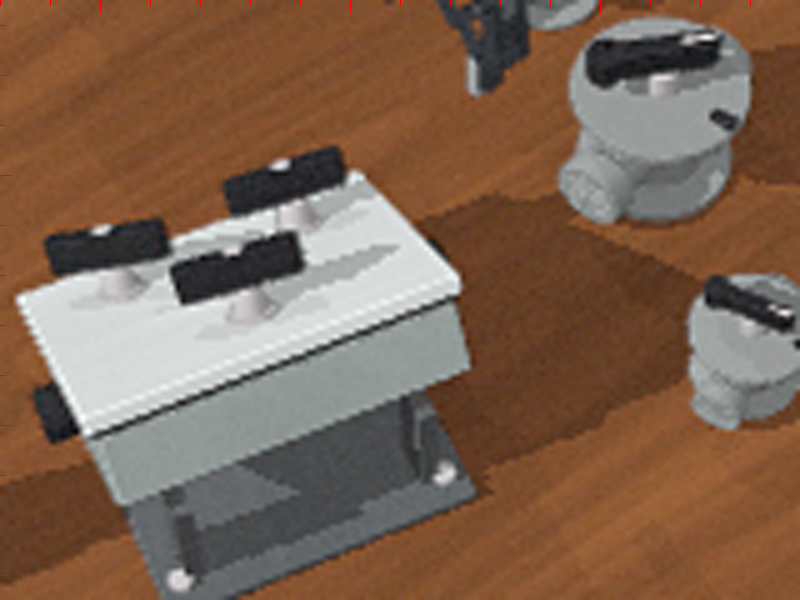

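View pics/sd.png

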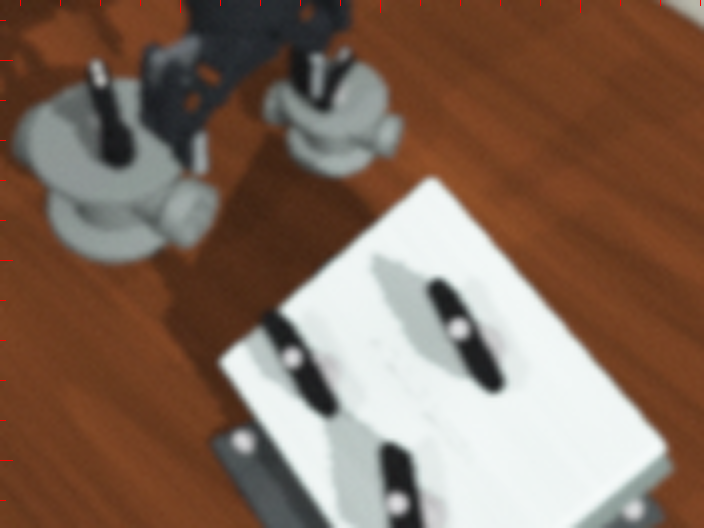

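View pics/wrist0.png

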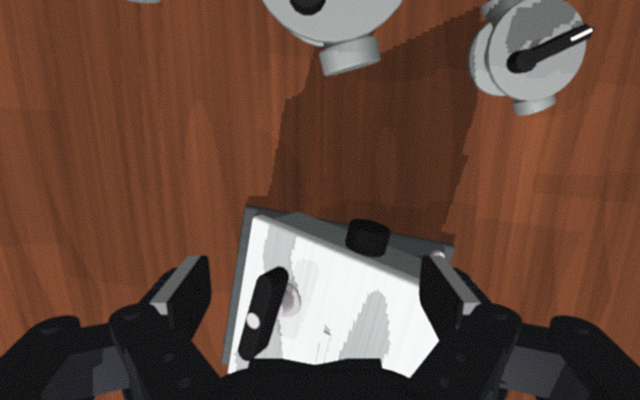

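The scene crop shows the caps at crop (233,250) top, (282,164) left and (100,230) right. The large flange spans 184 crop px against about 115 for the small one below it, with its rib at (724,119), nose at (715,42) and boss at (600,60). The side crop shows the same layout. Next I'll fit the poses.

```bash
cat > h.py <<'E'
import numpy as np,pickle
from scipy.optimize import least_squares
from scipy.spatial.transform import Rotation as R
def proj(c,P):
    P=np.atleast_2d(P);M=c["camera_from_world"];p=P@M[:3,:3].T+M[:3,3]
    s=p[:,:2]/p[:,2:];s=s*(1+c["k1"]*(s**2).sum(1,keepdims=True));K=c["intrinsics"]
    return s*[K[0,0],K[1,1]]+K[:2,2]
n=np.array([-.5,0,.866]);u=np.array([.866,0,.5]);l=np.array([0,1.,0]);C=np.array([0,0,125.])
BOLT={"top":(48,0),"left":(-45,60),"right":(-45,-60)}
def cov(up,lf,out=0): return C+up*u+lf*l+out*n
def w(p,pt): return R.from_euler('z',p[2]).apply(pt)+[p[0],p[1],0]
def bolt(p,b,th,r,out=44):  # point r along bar; th=0 level pointing left, clockwise -> uphill
    up,lf=BOLT[b]; return w(p,cov(up+r*np.sin(th),lf+r*np.cos(th),out))
E
cat > fit.py <<'E'
from h import *
d=pickle.load(open("v0.pkl","rb"))
S=lambda a,b:((a+.5)/5-.5+230,(b+.5)/5-.5+165)
D=lambda a,b:((a+.5)/4-.5+255,(b+.5)/4-.5+135)
obs=[]
for c,b,q in [("scene","top",S(233,250)),("scene","left",S(282,164)),("scene","right",S(100,230)),("side","top",D(459,328)),("side","left",D(293,357)),("side","right",D(398,503))]: obs.append((c,cov(*BOLT[b],44),q))
for c,a,q in [("scene",(95,-120),S(85,430)),("scene",(95,120),S(460,283)),("scene",(-95,-120),S(20,297)),("scene",(-95,120),S(360,172)),("side",(95,120),D(432,178)),("side",(-95,120),D(220,360)),("side",(95,-120),D(667,447))]: obs.append((c,cov(*a),q))
f=lambda p:np.concatenate([proj(d[c],w(p,x))[0]-q for c,x,q in obs])
r=least_squares(f,[500,-150,0],loss='soft_l1'); print(r.x,np.degrees(r.x[2])); print(r.fun.reshape(-1,2).round(1).tolist())
p=r.x
ends={"top":[("side",D(438,284)),("side",D(496,386))],"left":[("side",D(271,317)),("side",D(330,411))]}
for b,e in ends.items():
    c=d["side"]; g=lambda t:np.concatenate([proj(c,bolt(p,b,t[0],38))[0]-e[0][1],proj(c,bolt(p,b,t[0],-38))[0]-e[1][1]])
    q=least_squares(g,[.4]);print(b,q.x,q.fun.round(1))
for b in BOLT:
    print(b,[proj(d["side"],bolt(p,b,.4,s))[0].round(1) for s in(38,0,-38)],[proj(d["wrist"],bolt(p,b,.4,s))[0].round(0) for s in(38,0,-38)])
# valve: x,y,rib yaw,handle world yaw
vo=[("side",D(97,66),129,40,1),("side",D(118,147),129,-40,1),("scene",S(600,60),129,-40,1),("scene",S(715,42),129,38,1),("scene",S(724,117),92,52,0),("scene",S(660,89),85,0,0),("side",D(103,142),85,0,0)]
def vp(v,z,rr,k):
    a=v[3] if k else v[2]; return [v[0]+rr*np.cos(a),v[1]+rr*np.sin(a),z]
g=lambda v:np.concatenate([proj(d[c],vp(v,z,rr,k))[0]-q for c,q,z,rr,k in vo])
best=min((least_squares(g,[550,100,a,b],loss='soft_l1') for a in(-2,0,2) for b in(-2,0,2)),key=lambda r:r.cost)
print(best.x,np.degrees(best.x[2:]),best.x[3]-best.x[2]);print(best.fun.reshape(-1,2).round(1).tolist())
E
python3 fit.py
```

```text
[ 5.26853026e+02 -1.62287491e+02 -2.01599058e-01] -11.55077518016596
[[-0.1, 0.0], [-0.3, 0.2], [0.4, -0.0], [0.7, -0.0], [0.4, -0.1], [0.4, -0.2], [-1.1, -2.3], [-0.1, -2.1], [-0.9, -0.6], [-0.4, -0.8], [0.4, -1.1], [0.2, -0.2], [-0.3, -1.0]]
top [0.15039024] [-1.1 -1.3 -1.3 -1.7]
left [0.06119442] [-1.1 -1.2 -1.6 -2. ]
top [array([366.5, 202.6]), array([370. , 216.6]), array([373.7, 231.1])] [array([378., 426.]), array([346., 452.]), array([318., 474.])]
left [array([325.5, 210.3]), array([328.3, 223.8]), array([331.1, 237.7])] [array([279., 287.]), array([255., 319.]), array([235., 348.])]
right [array([351.2, 245.1]), array([354.5, 260.1]), array([358. , 275.7])] [array([254., 416.]), array([234., 437.]), array([217., 457.])]
[537.48567342 171.21013337 169.96163847   1.09515395] [9738.08456331   62.74769913] -168.86648451954525
[[0.4, -1.2], [0.5, -2.1], [-0.2, -1.7], [-0.2, -1.0], [-0.8, -0.6], [-1.2, -0.7], [2.7, -0.6]]
```

```bash
cat > plan.py <<'E'
import sys
from h import *
from plant import readout
P=[526.85,-162.29,-.2016]; V=[537.5,171.2]
def bolt_pose(b,deg,out):
    z=R.from_euler('z',P[2]).apply(-n);z/=np.linalg.norm(z);x=R.from_euler('z',P[2]).apply(-u);x/=np.linalg.norm(x)
    A=R.from_matrix(np.c_[x,np.cross(z,x),z])*R.from_euler('z',deg,degrees=True)
    return w(P,cov(*BOLT[b],32))+(5-out)*z, A
def valve_pose(psi,out):  # psi: world yaw of tool x
    return np.array([V[0],V[1],112.+out]), R.from_euler('z',psi,degrees=True)*R.from_euler('x',180,degrees=True)
def delta(t,A):
    s=readout.state();B=R.from_euler('xyz',s["tcp_rot"],degrees=True)
    print("t",s["time"],"tcp",s["position"].round(1),"q",s["q"].round(0),"F",s["ft_force"].round(1),"gap",round(s["finger_gap"]*85.4,1))
    v=(B.inv()*A).as_rotvec(degrees=True)
    print("target",t.round(1),"shift",B.inv().apply(t-s["position"]).round(1),"turn",v.round(1),np.linalg.norm(v).round(1))
if __name__=="__main__":
    a=sys.argv
    delta(*(valve_pose(float(a[2]),float(a[3])) if a[1]=="valve" else bolt_pose(a[1],float(a[2]),float(a[3]))))
E
python3 plan.py top 15 70
cat >> fit.py <<'E'
print("dir")
for b,c,dv in [("top","side",(58,102)),("left","side",(59,94)),("right","side",(6,55)),("left","wrist",(-24,77)),("top","scene",(-125,44)),("left","scene",(-118,32)),("right","scene",(-118,18))]:
    def ang(t):
        a,e=proj(d[c],[bolt(p,b,t,38),bolt(p,b,t,-38)]); v=e-a; return (v[0]*dv[1]-v[1]*dv[0])/np.linalg.norm(v)
    T=np.linspace(-.2,1,121); print(b,c,T[np.argmin([abs(ang(t)) for t in T])])
E
python3 fit.py | sed -n '/dir/,$p'
```

```text
t 0.15 tcp [524.7   0.  244.9] q [-8. 17. -9. 65.  0. 82.] F [ 0.2 -0.5  0.1] gap 85.4
target [ 520.1 -160.9  233. ] shift [ -4.6 161.   11.9] turn [ -41.     1.2 -148.8] 154.4
dir
top side 0.15000000000000002
left side 0.06
right side 0.52
left wrist 0.12
top scene 0.03999999999999998
left scene 0.21000000000000002
right scene 0.48000000000000004
```

Call:
{"op": "jog_arm", "data": {
  "series": "60 -4 160 -20 -41 1 -149;60 -4 160 -20 -41 1 -149;60 -4 160 -20 -41 1 -149;60 -4 160 -20 -41 1 -149;60 -4 160 -20 -41 1 -149;60 -4 160 -20 -41 1 -149;60 -4 160 -20 -41 1 -149;60 -4 160 -20 -41 1 -149;60 -4 160 -20 -41 1 -149;60 -4 160 -20 -41 1 -149"
}}

```text
time: 0.98
position: [520.9, -159.8, 265.1]
tcp_rot: [164.9, 9.8, 68.7]
ft_force: [0.6, -0.5, -1.2]
finger_gap: 0.708
```

```bash
python3 plan.py top 8 60
```

```text
t 0.9833 tcp [ 520.9 -159.8  265.1] q [-19.   8. -20.  47. -10.  -0.] F [ 0.6 -0.5 -1.2] gap 60.5
target [ 525.  -161.9  224.3] shift [ 6.5 -6.  40. ] turn [-22.3  -0.7 -86.3] 89.2
```

Call:
{"op": "jog_arm", "data": {
  "series": "60 5 -5 10 -22 -1 -86;60 5 -5 10 -22 -1 -86;60 5 -5 10 -22 -1 -86;60 5 -5 10 -22 -1 -86;60 5 -5 10 -22 -1 -86;60 5 -5 10 -22 -1 -86;60 5 -5 10 -22 -1 -86;60 5 -5 10 -22 -1 -86;60 5 -5 10 -22 -1 -86;60 5 -5 10 -22 -1 -86"
}}

```text
time: 1.82
position: [519.7, -156.0, 253.4]
tcp_rot: [170.9, 27.6, 140.1]
ft_force: [-0.4, 0.1, 0.4]
finger_gap: 0.7
```

```bash
python3 plan.py top 8 60
```

```text
t 1.8167 tcp [ 519.7 -156.   253.4] q [-26.  -2. -38.  25.   2. -78.] F [-0.4  0.1  0.4] gap 59.8
target [ 525.  -161.9  224.3] shift [ 6.5 -5.8 28.9] turn [ -4.7  -0.1 -16.9] 17.5
```

Call:
{"op": "jog_arm", "data": {
  "series": "60 6.5 -5.8 29 -4.7 0 -17;60 6.5 -5.8 29 -4.7 0 -17;60 6.5 -5.8 29 -4.7 0 -17;60 6.5 -5.8 29 -4.7 0 -17;60 6.5 -5.8 29 -4.7 0 -17"
}}

```text
time: 2.23
position: [525.2, -162.5, 224.4]
tcp_rot: [175.3, 29.6, 158.8]
ft_force: [-0.9, -0.2, 0.6]
finger_gap: 0.699
```

```bash
python3 plan.py top 8 0
python3 - <<'E'
from plant import cams
import cv2,pickle,numpy as np
d={n:cams.get_image(n) for n in("wrist","side")}; pickle.dump(d,open("v1.pkl","wb"))
from h import *
f=d["wrist"]["frame"].copy();P=[526.85,-162.29,-.2016]
for b,t in(("top",.13),("left",.12),("right",.5)):
    for s in(-40,0,40):
        q=proj(d["wrist"],bolt(P,b,t,s))[0]; cv2.circle(f,tuple(int(i) for i in q),3,(0,0,255),1); print(b,q)
cv2.imwrite("pics/w1.png",f)
E
```

```text
t 2.2333 tcp [ 525.2 -162.5  224.4] q [-30.   0. -41.  20.   9. -98.] F [-0.9 -0.2  0.6] gap 59.7
target [ 554.3 -167.9  172.4] shift [ 0.3  0.6 59.8] turn [-0.1 -0.1 -0.4] 0.4
top [312.79359464 160.9901703 ]
top [314.14052602 236.97640433]
top [315.33724825 304.39183765]
left [502.24009417 246.94810805]
left [493.59779912 312.85420007]
left [485.6678517  371.56380022]
right [532.78237501   4.06768196]
right [491.32253898  91.69012191]
right [453.80408715 170.28073353]
```

View pics/w1.png

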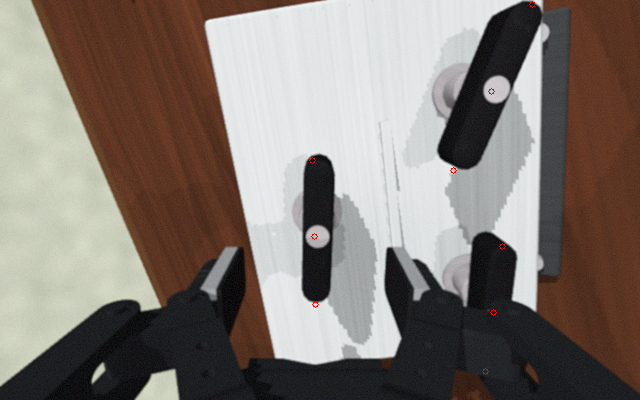

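The wrist view shows the fitted points lying on the bolts: top cap at (317,237) against a predicted (314,237), right cap (496,89) against (491,92). That is about 1.5 mm off, all in the same direction, so I'll take half of it into account. Descending on the top bolt.

```bash
sed -i 's/P=\[526.85,-162.29/P=[526.05,-162.2/' plan.py; python3 plan.py top 8 0
```

```text
t 2.3333 tcp [ 525.5 -162.2  224.7] q [-30.   0. -41.  20.   9. -98.] F [0.2 0.2 0.1] gap 60.1
target [ 553.5 -167.8  172.4] shift [ 1.3  0.  59.6] turn [-0.1 -0.1 -0.4] 0.4
```

Call:
{"op": "jog_arm", "data": {
  "series": "60 1 0.3 30 0 0 0;60 1 0.3 60 0 0 0;60 1 0.3 60 0 0 0;0 1 0.3 60 0 0 0;0 1 0.3 60 0 0 0;0 1 0.3 60 0 0 0;0 1 0.3 60 0 0 0;0 1 0.3 60 0 0 0;0 1 0.3 60 0 0 0"
}}

```text
time: 3.08
position: [553.1, -167.3, 173.1]
tcp_rot: [175.3, 29.6, 158.9]
ft_force: [-8.8, 3.3, 6.6]
finger_gap: 0.218
```

```bash
python3 plan.py top 8 0;python3 plan.py top 90 0
```

```text
t 3.0833 tcp [ 553.1 -167.3  173.1] q [-29.   7. -43.  11.   8. -97.] F [-8.8  3.3  6.6] gap 18.6
target [ 553.5 -167.8  172.4] shift [-0.2 -0.4  0.9] turn [-0.1 -0.1 -0.3] 0.3
t 3.0833 tcp [ 553.1 -167.3  173.1] q [-29.   7. -43.  11.   8. -97.] F [-8.8  3.3  6.6] gap 18.6
target [ 553.5 -167.8  172.4] shift [-0.2 -0.4  0.9] turn [-0.1 -0.  81.7] 81.7
```

Call:
{"op": "jog_arm", "data": {
  "series": "0 0 0 0 0 0 0;0 0 0 0 0 0 0;0 0 0 0 0 0 6;0 0 0 0 0 0 12;0 0 0 0 0 0 18;0 0 0 0 0 0 24;0 0 0 0 0 0 30;0 0 0 0 0 0 36;0 0 0 0 0 0 42;0 0 0 0 0 0 48"
}}

```text
time: 3.92
position: [553.8, -168.1, 173.6]
tcp_rot: [154.3, 16.1, 108.2]
ft_force: [-4.3, -1.0, 4.8]
finger_gap: 0.215
```

```bash
python3 plan.py top 90 0
```

```text
t 3.9167 tcp [ 553.8 -168.1  173.6] q [-29.   8. -42.  11.   8. -48.] F [-4.3 -1.   4.8] gap 18.3
target [ 553.5 -167.8  172.4] shift [ 0.7 -0.6  0.9] turn [-0.   0.1 33.4] 33.4
```

Call:
{"op": "jog_arm", "data": {
  "series": "0 0.3 -0.3 0 0 0 6;0 0.3 -0.3 0 0 0 12;0 0.3 -0.3 0 0 0 18;0 0.3 -0.3 0 0 0 24;0 0.3 -0.3 0 0 0 30;0 0.3 -0.3 0 0 0 34;0 0.3 -0.3 0 0 0 37;0 0.3 -0.3 0 0 0 39;0 0.3 -0.3 0 0 0 39"
}}

```text
time: 4.67
position: [554.3, -169.2, 174.3]
tcp_rot: [150.0, -2.5, 73.7]
ft_force: [-4.2, -4.8, 5.1]
finger_gap: 0.212
```

```bash
python3 plan.py top 90 0; python3 -c "
from plant import readout;print(readout.state()['wrist_torque'])"
```

```text
t 4.6667 tcp [ 554.3 -169.2  174.3] q [-29.   7. -42.  11.   8. -10.] F [-4.2 -4.8  5.1] gap 18.1
target [ 553.5 -167.8  172.4] shift [ 1.  -1.9  1.1] turn [ 0.1  0.2 -5.4] 5.4
[-0.99332988  0.73832742  0.02405192]
```

Call:
{"op": "jog_arm", "data": {
  "series": "0 0 0 0 0 0 2;0 0 0 0 0 0 2;45 0 0 0 0 0 -2;45 0 0 0 0 0 -4;45 0 0 0 0 0 -5;45 0 0 0 0 0 -5;45 0 0 -30 0 0 -5;45 0 0 -60 0 0 -5;45 0 0 -60 0 0 -5"
}}

```text
time: 5.42
position: [524.6, -161.8, 228.6]
tcp_rot: [149.8, -0.0, 78.2]
ft_force: [1.4, -0.6, 1.0]
finger_gap: 0.528
```

```bash
python3 plan.py top 90 60; python3 plan.py left 7 60
python3 - <<'E'
from plant import cams
import cv2,pickle
d={n:cams.get_image(n) for n in("wrist",)}; pickle.dump(d,open("v2.pkl","wb"))
from h import *
f=d["wrist"]["frame"].copy();P=[526.05,-162.2,-.2016]
for b,t in(("top",1.571),("left",.12),("right",.5)):
    for s in(-40,0,40):
        q=proj(d["wrist"],bolt(P,b,t,s))[0]; cv2.circle(f,tuple(int(i) for i in q),3,(0,0,255),1); print(b,q)
cv2.imwrite("pics/w2.png",f)
E
```

```text
t 5.4167 tcp [ 524.6 -161.8  228.6] q [-30.  -0. -41.  20.   9. -16.] F [ 1.4 -0.6  1. ] gap 45.1
target [ 524.2 -161.8  224.3] shift [-0.  -2.5  3.5] turn [ 0.2  0.1 -0.3] 0.4
t 5.4167 tcp [ 524.6 -161.8  228.6] q [-30.  -0. -41.  20.   9. -16.] F [ 1.4 -0.6  1. ] gap 45.1
target [457.3 -86.9 177.8] shift [ 59.5 -95.8   3. ] turn [  0.1   0.3 -83.3] 83.3
top [313.14696431 155.1842524 ]
top [313.52448681 230.26562347]
top [313.86116262 296.86028851]
left [356.9735543   29.00322926]
left [442.93970492  40.27659757]
left [526.85352833  51.6917791 ]
right [100.85116065  -3.24010135]
right [182.46402841  41.53331879]
right [260.24385209  84.43248512]
```

View pics/w2.png

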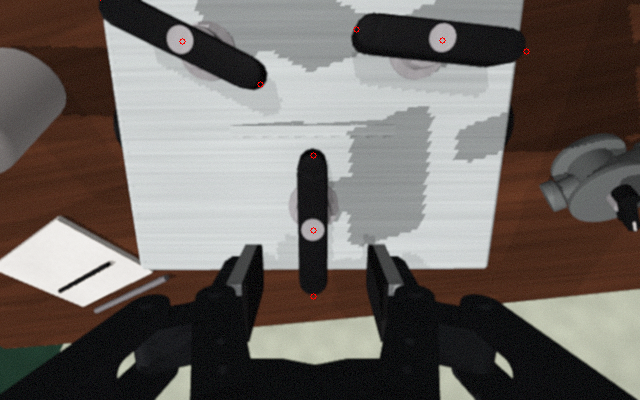

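The top bolt lies straight up the slope, ends at (313,150) and (313,295), and matches the model for home. Now the left bolt.

Call:
{"op": "jog_arm", "data": {
  "series": "60 60 -96 3 0 0 -84;60 60 -96 3 0 0 -84;60 60 -96 3 0 0 -84;60 60 -96 3 0 0 -84;60 60 -96 3 0 0 -84;60 60 -96 3 0 0 -84;60 60 -96 3 0 0 -84;60 60 -96 3 0 0 -84;60 60 -96 3 0 0 -84;60 60 -96 3 0 0 -84"
}}

```text
time: 6.3
position: [456.5, -85.9, 173.0]
tcp_rot: [169.8, 28.3, 147.5]
ft_force: [-1.0, 0.7, -0.3]
finger_gap: 0.703
```

```bash
python3 plan.py left 6 30
```

```text
t 6.3 tcp [456.5 -85.9 173. ] q [-24.  -5. -56.  10.   6. -82.] F [-1.   0.7 -0.3] gap 60.0
target [472.  -89.9 151.9] shift [-3.3  0.2 26.3] turn [ -0.1  -0.1 -12.3] 12.3
```

Call:
{"op": "jog_arm", "data": {
  "series": "60 -3 0.2 5 0 0 -6;60 -3 0.2 15 0 0 -12.3;60 -3 0.2 26 0 0 -12.3;60 -3 0.2 26 0 0 -12.3;60 -3 0.2 26 0 0 -12.3"
}}

```text
time: 6.72
position: [471.1, -89.5, 151.5]
tcp_rot: [176.4, 29.6, 161.1]
ft_force: [-0.3, -0.1, -0.0]
finger_gap: 0.702
```

```bash
python3 plan.py left 6 0
```

```text
t 6.7167 tcp [471.1 -89.5 151.5] q [-23.  -1. -56.   5.   6. -94.] F [-0.3 -0.1 -0. ] gap 60.0
target [486.7 -92.9 125.9] shift [-1.1 -0.  30.1] turn [-0.  -0.2 -0.4] 0.5
```

Call:
{"op": "jog_arm", "data": {
  "series": "60 -1 0 15 0 0 0;60 -1 0 30 0 0 0;60 -1 0 30 0 0 0;0 -1 0 30 0 0 0;0 -1 0 30 0 0 0;0 -1 0 30 0 0 0;0 -1 0 30 0 0 0;0 -1 0 30 0 0 0;0 -1 0 30 0 0 0;0 -1 0 30 0 0 0"
}}

```text
time: 7.55
position: [485.7, -92.7, 126.9]
tcp_rot: [176.4, 29.6, 161.1]
ft_force: [-12.0, 2.8, 11.2]
finger_gap: 0.215
```

```bash
python3 plan.py left 90 0
```

```text
t 7.55 tcp [485.7 -92.7 126.9] q [-23.   4. -57.  -0.   6. -93.] F [-12.    2.8  11.2] gap 18.4
target [486.7 -92.9 125.9] shift [-0.3  0.   1.4] turn [-0.2 -0.1 83.6] 83.6
```

Call:
{"op": "jog_arm", "data": {
  "series": "0 0 0 -1 0 0 0;0 0 0 -1 0 0 6;0 0 0 -1 0 0 12;0 0 0 -1 0 0 18;0 0 0 -1 0 0 24;0 0 0 -1 0 0 30;0 0 0 -1 0 0 36;0 0 0 -1 0 0 42;0 0 0 -1 0 0 48;0 0 0 -1 0 0 54"
}}

```text
time: 8.38
position: [486.2, -93.4, 127.8]
tcp_rot: [153.4, 14.2, 104.4]
ft_force: [1.9, -3.3, -7.8]
finger_gap: 0.205
```

```bash
python3 plan.py left 90 0
```

```text
t 8.3833 tcp [486.2 -93.4 127.8] q [-23.   4. -57.   0.   5. -39.] F [ 1.9 -3.3 -7.8] gap 17.5
target [486.7 -92.9 125.9] shift [ 0.8 -0.3  1.8] turn [-0.1  0.1 29.4] 29.4
```

Call:
{"op": "jog_arm", "data": {
  "series": "0 0.3 0 0 0 0 6;0 0.3 0 0 0 0 12;0 0.3 0 0 0 0 18;0 0.3 0 0 0 0 24;0 0.3 0 0 0 0 29;0 0.3 0 0 0 0 33;0 0.3 0 0 0 0 36;0 0.3 0 0 0 0 36;0 0.3 0 0 0 0 36"
}}

```text
time: 9.13
position: [486.3, -94.1, 128.0]
tcp_rot: [150.2, -3.0, 72.8]
ft_force: [1.7, -9.2, -6.4]
finger_gap: 0.206
```

```bash
python3 plan.py left 90 0; python3 -c "
from plant import readout;print(readout.state()['wrist_torque'])"
```

```text
t 9.1333 tcp [486.3 -94.1 128. ] q [-23.   4. -57.  -0.   5.  -3.] F [ 1.7 -9.2 -6.4] gap 17.6
target [486.7 -92.9 125.9] shift [ 1.1 -1.1  1.9] turn [-0.1  0.2 -6.3] 6.3
[-1.40539635  0.97082332 -0.02299907]
```

Call:
{"op": "jog_arm", "data": {
  "series": "45 0 0 0 0 0 -2;45 0 0 0 0 0 -4;45 0 0 0 0 0 -6;45 0 0 0 0 0 -6;45 0 0 0 0 0 -6;45 0 0 -30 0 0 -6;45 0 0 -60 0 0 -6;45 0 0 -60 0 0 -6"
}}

```text
time: 9.8
position: [457.1, -86.7, 183.4]
tcp_rot: [149.8, -0.1, 78.1]
ft_force: [1.6, -0.9, 0.7]
finger_gap: 0.531
```

```bash
python3 plan.py right 28 50
python3 - <<'E'
from plant import cams
import cv2,pickle
d={n:cams.get_image(n) for n in("wrist","side")}; pickle.dump(d,open("v3.pkl","wb"))
from h import *
f=d["wrist"]["frame"].copy();P=[526.05,-162.2,-.2016]
for b,t in(("top",1.571),("left",1.571),("right",.5)):
    for s in(-40,0,40):
        q=proj(d["wrist"],bolt(P,b,t,s))[0]; cv2.circle(f,tuple(int(i) for i in q),3,(0,0,255),1); print(b,q)
cv2.imwrite("pics/w3.png",f)
E
```

```text
t 9.8 tcp [457.1 -86.7 183.4] q [-24.  -7. -55.  12.   6. -10.] F [ 1.6 -0.9  0.7] gap 45.4
target [ 438.1 -205.5  169.2] shift [-120.1   -1.9   15.1] turn [  0.1   0.2 -62.4] 62.4
top [210.12953316 315.5066718 ]
top [216.08991602 372.24119427]
top [221.52793774 423.00140808]
left [312.75155367 154.48629606]
left [313.27179115 229.08630969]
left [313.73612719 295.3478505 ]
right [ 19.2050118  196.01718215]
right [ 90.84977214 229.93589082]
right [159.77372105 262.29761916]
```

View pics/w3.png

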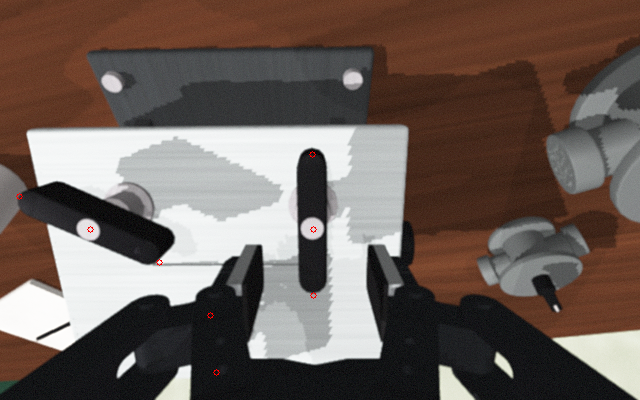

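The left bolt is home, with its bar straight at x=312 and on the model points. The right bolt's cap at (89,229) is also as predicted. Moving to the right bolt.

Call:
{"op": "jog_arm", "data": {
  "series": "60 -120 -2 5 0 0 -62;60 -120 -2 5 0 0 -62;60 -120 -2 5 0 0 -62;60 -120 -2 5 0 0 -62;60 -120 -2 5 0 0 -62;60 -120 -2 5 0 0 -62;60 -120 -2 5 0 0 -62;60 -120 -2 5 0 0 -62;60 -120 -2 5 0 0 -62;60 -120 -2 5 0 0 -62"
}}

```text
time: 10.73
position: [433.2, -204.3, 172.9]
tcp_rot: [164.9, 26.1, 136.9]
ft_force: [0.2, -0.1, 0.1]
finger_gap: 0.702
```

```bash
python3 plan.py right 27 0
```

```text
t 10.7333 tcp [ 433.2 -204.3  172.9] q [-44.  -2. -53.  14.  16. -91.] F [ 0.2 -0.1  0.1] gap 60.0
target [ 462.6 -210.5  125.9] shift [-2.5  1.1 55.7] turn [-0.1 -0.1 -1. ] 1.0
```

Call:
{"op": "jog_arm", "data": {
  "series": "60 -2.5 1 25 0 0 -1;60 -2.5 1 50 0 0 -1;60 -2.5 1 55 0 0 -1;60 -2.5 1 55 0 0 -1;0 -2.5 1 55 0 0 -1;0 -2.5 1 55 0 0 -1;0 -2.5 1 55 0 0 -1;0 -2.5 1 55 0 0 -1;0 -2.5 1 55 0 0 -1;0 -2.5 1 55 0 0 -1"
}}

```text
time: 11.57
position: [461.7, -210.3, 128.3]
tcp_rot: [165.2, 26.3, 137.6]
ft_force: [-9.1, 3.8, 10.4]
finger_gap: 0.208
```

Call:
{"op": "jog_arm", "data": {
  "series": "0 0 0 0 0 0 0;0 0 0 0 0 0 6;0 0 0 0 0 0 12;0 0 0 0 0 0 18;0 0 0 0 0 0 24;0 0 0 0 0 0 30;0 0 0 0 0 0 36;0 0 0 0 0 0 42;0 0 0 0 0 0 48;0 0 0 0 0 0 48"
}}

```text
time: 12.4
position: [462.1, -211.3, 128.7]
tcp_rot: [150.8, 7.2, 90.8]
ft_force: [-7.0, -0.2, 7.7]
finger_gap: 0.206
```

```bash
python3 plan.py right 90 0
```

```text
t 12.4 tcp [ 462.1 -211.3  128.7] q [-42.   6. -54.   4.  14. -41.] F [-7.  -0.2  7.7] gap 17.6
target [ 462.6 -210.5  125.9] shift [ 1.1 -0.9  2.6] turn [-0.   0.2 14.3] 14.3
```

Call:
{"op": "jog_arm", "data": {
  "series": "0 0.5 0 0 0 0 6;0 0.5 0 0 0 0 12;0 0.5 0 0 0 0 16;0 0.5 0 0 0 0 19;0 0.5 0 0 0 0 21;0 0.5 0 0 0 0 21;0 0.5 0 0 0 0 21"
}}

```text
time: 12.98
position: [462.1, -211.7, 128.8]
tcp_rot: [150.1, -2.9, 72.8]
ft_force: [-7.8, -4.7, 4.7]
finger_gap: 0.204
```

```bash
python3 plan.py right 90 0; python3 -c "
from plant import readout;print(readout.state()['wrist_torque'])"
```

```text
t 12.9833 tcp [ 462.1 -211.7  128.8] q [-42.   6. -54.   4.  14. -20.] F [-7.8 -4.7  4.7] gap 17.5
target [ 462.6 -210.5  125.9] shift [ 1.2 -1.4  2.6] turn [-0.   0.3 -6.3] 6.3
[-1.09564458  1.41590298  0.06504589]
```

Call:
{"op": "jog_arm", "data": {
  "series": "45 0 0 0 0 0 -2;45 0 0 0 0 0 -4;45 0 0 0 0 0 -6;45 0 0 0 0 0 -6;45 0 0 0 0 0 -6;45 0 0 -30 0 0 -6;45 0 0 -60 0 0 -6;45 0 0 -90 0 0 -6;45 0 0 -110 0 0 -6;45 0 0 -110 0 0 -6"
}}

```text
time: 13.82
position: [408.8, -200.0, 226.8]
tcp_rot: [149.8, 0.0, 78.0]
ft_force: [1.2, -1.0, 0.5]
finger_gap: 0.531
```

```bash
python3 plan.py valve 153 120
python3 - <<'E'
from plant import cams
import cv2,pickle
d={n:cams.get_image(n) for n in("wrist",)}; pickle.dump(d,open("v4.pkl","wb"))
from h import *
f=d["wrist"]["frame"].copy();P=[526.05,-162.2,-.2016]
for b in BOLT:
    for s in(-40,0,40):
        q=proj(d["wrist"],bolt(P,b,1.571,s))[0]; cv2.circle(f,tuple(int(i) for i in q),3,(0,0,255),1)
cv2.imwrite("pics/w4.png",f)
E
```

```text
t 13.8167 tcp [ 408.8 -200.   226.8] q [-47. -10. -49.  25.  17. -31.] F [ 1.2 -1.   0.5] gap 45.4
target [537.5 171.2 232. ] shift [389.8  45.1  20. ] turn [ 25.7  19.7 -73.1] 80.0
```

View pics/w4.png

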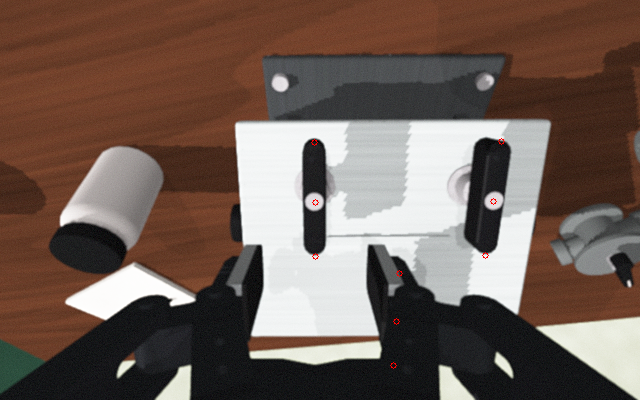

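All three bolts are home: left and right bars are upright at (492,195) and (315,195), and the top bar was confirmed earlier. On to the valve.

Call:
{"op": "jog_arm", "data": {
  "series": "60 390 45 0 26 20 -73;60 390 45 0 26 20 -73;60 390 45 0 26 20 -73;60 390 45 0 26 20 -73;60 390 45 0 26 20 -73;60 390 45 0 26 20 -73;60 390 45 0 26 20 -73;60 390 45 0 26 20 -73;60 390 45 0 26 20 -73;60 390 45 0 26 20 -73"
}}

```text
time: 14.7
position: [527.9, 179.2, 244.9]
tcp_rot: [177.3, 1.2, 145.8]
ft_force: [0.0, -0.5, -1.1]
finger_gap: 0.702
```

```bash
python3 plan.py valve 153 120
```

```text
t 14.7 tcp [527.9 179.2 244.9] q [ 11.  18.  -7.  62.   1. -45.] F [ 0.  -0.5 -1.1] gap 60.0
target [537.5 171.2 232. ] shift [-12.1  -1.8  13.1] turn [ 2.7  1.3 -7.2] 7.8
```

Call:
{"op": "jog_arm", "data": {
  "series": "60 -12 -2 10 2.7 1.3 -7.2;60 -12 -2 10 2.7 1.3 -7.2;60 -12 -2 10 2.7 1.3 -7.2;60 -12 -2 10 2.7 1.3 -7.2;60 -12 -2 10 2.7 1.3 -7.2"
}}

```text
time: 15.12
position: [535.6, 166.0, 236.3]
tcp_rot: [180.0, 0.1, 152.4]
ft_force: [0.1, -0.5, 1.0]
finger_gap: 0.702
```

```bash
python3 plan.py valve 153 0
python3 - <<'E'
from plant import cams
import cv2,pickle
d={n:cams.get_image(n) for n in("wrist",)}; pickle.dump(d,open("v5.pkl","wb"))
from h import *
f=d["wrist"]["frame"].copy();V=np.array([537.5,171.2]);a=np.radians([62.7,18.1])
for z,r,t in((129,40,a[0]),(129,0,0),(129,-40,a[0]),(92,52,a[1])):
    q=proj(d["wrist"],[V[0]+r*np.cos(t),V[1]+r*np.sin(t),z])[0];print(z,r,q); cv2.circle(f,tuple(int(i) for i in q),3,(0,0,255),1)
t=np.linspace(0,2*np.pi,60);e=proj(d["wrist"],np.c_[V[0]+62*np.cos(t),V[1]+62*np.sin(t),85+0*t])
cv2.polylines(f,[e.round().astype(int)],True,(0,255,0),1)
cv2.imwrite("pics/w5.png",f)
E
```

```text
t 15.1167 tcp [535.6 166.  236.3] q [ 10.  21.  -4.  65.  -0. -53.] F [ 0.1 -0.5  1. ] gap 59.9
target [537.5 171.2 112. ] shift [  1.    5.4 124.4] turn [ 0.   0.1 -0.6] 0.6
129 40 [315.2635203  261.46724441]
129 0 [315.01002009 209.34765894]
129 -40 [314.73275684 152.41133906]
92 52 [271.39083204 238.70676316]
```

View pics/w5.png

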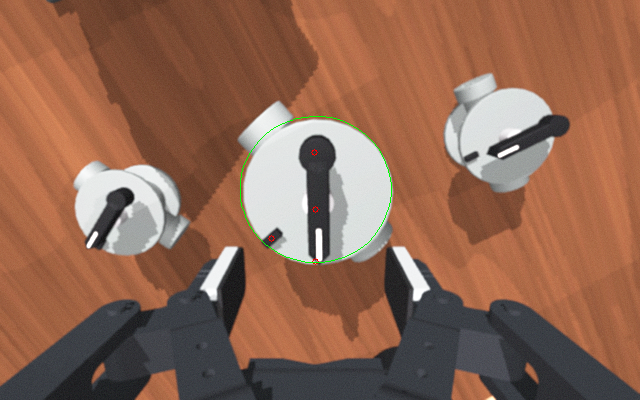

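The large valve fits the 124 mm circle, and the two small ones at (125,210) and (505,140) clearly don't. The rib is at (272,238), the boss at (317,153) and the nose at (319,263). One enlarged crop for precise readings.

Run:
```python
import cv2,pickle
d=pickle.load(open("v5.pkl","rb"))["wrist"]["frame"]
cv2.imwrite("pics/w5c.png",cv2.resize(d[118:268,240:400],None,fx=4,fy=4,interpolation=cv2.INTER_CUBIC))
```

```text
(no output)
```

View pics/w5c.png

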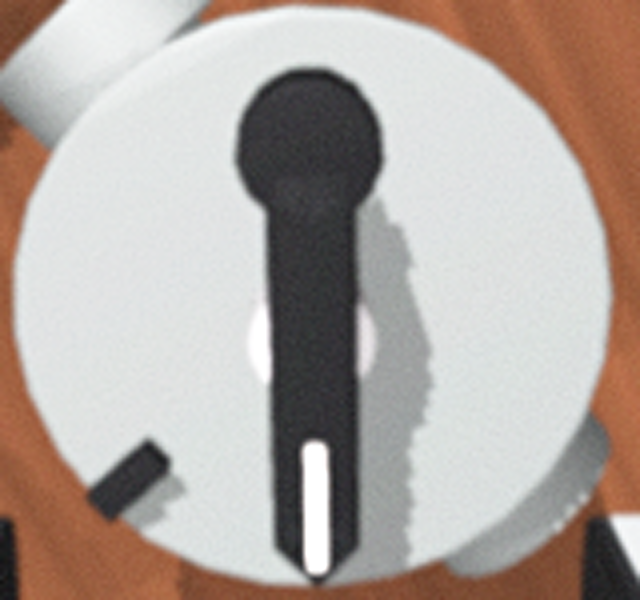

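```bash
python3 - <<'E'
from h import *
c=pickle.load(open("v5.pkl","rb"))["wrist"]
S=lambda a,b:np.array([(a+.5)/4-.5+240,(b+.5)/4-.5+118])
L,Rr,T,B=S(14,0)[0],S(611,0)[0],S(0,5)[1],S(0,586)[1]
t=np.linspace(0,2*np.pi,361)
def f(v):
    e=proj(c,np.c_[v[0]+62*np.cos(t),v[1]+62*np.sin(t),85+0*t])
    P=lambda r,a,z:proj(c,[v[0]+r*np.cos(a),v[1]+r*np.sin(a),z])[0]
    return np.r_[e[:,0].min()-L,e[:,0].max()-Rr,e[:,1].min()-T,e[:,1].max()-B,P(-40,v[3],129)-S(310,140),P(40,v[3],129)-S(317,583),P(52,v[2],92)-S(127,478)]
r=least_squares(f,[537,171,.31,1.09],loss='soft_l1');v=r.x
print(v,np.degrees(v[2:]),r.fun.round(2))
def ray(q,z):
    return least_squares(lambda p:proj(c,[p[0],p[1],z])[0]-q,v[:2]).x
bo,no,ri,w1,w2=ray(S(310,140),129),ray(S(317,583),129),ray(S(127,478),92),ray(S(315,445),129),ray(S(315,570),129)
fl=least_squares(lambda x:f([*x,0,0])[:4],v[:2]).x
A=lambda d:np.degrees(np.arctan2(d[1],d[0]))
print("flange",fl,"bo",bo,"no",no,np.linalg.norm(no-bo),A(no-bo),"mid",(bo+no)/2,"white",A(w2-w1),"rib",ri,np.linalg.norm(ri-fl),A(ri-fl),np.linalg.norm(ri-(bo+no)/2),A(ri-(bo+no)/2))
E
python3 plan.py valve 152 0
```

```text
[5.36203494e+02 1.73466376e+02 2.48218736e-01 1.10735258e+00] [14.22188596 63.44662944] [-0.75  0.88 -1.09 -0.39  0.1   1.89  0.09 -0.16 -0.31  0.31]
flange [536.56784115 174.05060259] bo [517.79786607 136.52510979] no [554.20466463 209.32759152] 81.39813467121165 63.43144978710642 mid [536.00126535 172.92635066] white 62.58519282892457 rib [586.24313359 186.12109728] 51.12075430642922 13.657493170613437 51.94561254016705 14.714978348252417
t 15.1667 tcp [535.7 165.9 236.7] q [ 10.  21.  -4.  65.  -0. -53.] F [ 0.2 -0.  -0.6] gap 59.6
target [537.5 171.2 112. ] shift [  1.2   5.4 124.7] turn [0.  0.2 0.4] 0.4
```

```bash
sed -i 's/V=\[.*\]/V=[536.2,173.3]/' plan.py; python3 plan.py valve 153.2 0
```

```text
t 15.1667 tcp [535.7 165.9 236.7] q [ 10.  21.  -4.  65.  -0. -53.] F [ 0.2 -0.  -0.6] gap 59.6
target [536.2 173.3 112. ] shift [  3.3   6.7 124.7] turn [ 0.   0.2 -0.8] 0.8
```

Call:
{"op": "jog_arm", "data": {
  "series": "60 3.3 6.7 40 0 0 -0.8;60 3.3 6.7 80 0 0 -0.8;60 3.3 6.7 100 0 0 -0.8;60 3.3 6.7 115 0 0 -0.8;60 3.3 6.7 124 0 0 -0.8;60 3.3 6.7 124 0 0 -0.8;60 3.3 6.7 124 0 0 -0.8"
}}

```text
time: 15.75
position: [536.7, 173.5, 113.2]
tcp_rot: [180.0, 0.2, 153.3]
ft_force: [-0.7, 0.7, 0.3]
finger_gap: 0.704
```

```bash
python3 plan.py valve 153.2 0
```

```text
t 15.75 tcp [536.7 173.5 113.2] q [ 11.  27. -15.  48.  -0. -53.] F [-0.7  0.7  0.3] gap 60.1
target [536.2 173.3 112. ] shift [ 0.3 -0.4  1.2] turn [0.  0.2 0.1] 0.2
```

Call:
{"op": "jog_arm", "data": {
  "series": "0 0 0 0 0 0 0;0 0 0 0 0 0 0;0 0 0 0 0 0 0;0 0 0 0 0 0 0;0 0 0 0 0 0 0;0 0 0 0 0 0 0;0 0 0 0 0 0 0;0 0 0 0 0 0 0"
}}

```text
time: 16.42
position: [537.3, 173.8, 113.8]
tcp_rot: [179.9, 0.2, 153.3]
ft_force: [-0.9, 0.7, 8.3]
finger_gap: 0.231
```

Call:
{"op": "jog_arm", "data": {
  "series": "0 0 0 0 0 0 6;0 0 0 0 0 0 12;0 0 0 0 0 0 18;0 0 0 0 0 0 24;0 0 0 0 0 0 30;0 0 0 0 0 0 36;0 0 0 0 0 0 42;0 0 0 0 0 0 46;0 0 0 0 0 0 49;0 0 0 0 0 0 49"
}}

```text
time: 17.25
position: [537.3, 173.8, 113.8]
tcp_rot: [179.8, 0.1, 104.2]
ft_force: [-0.7, -0.1, 8.2]
finger_gap: 0.238
```

```bash
python3 plan.py valve 104.2 0
```

```text
t 17.25 tcp [537.3 173.8 113.8] q [ 11.  27. -15.  48.  -0.  -4.] F [-0.7 -0.1  8.2] gap 20.3
target [536.2 173.3 112. ] shift [-0.2 -1.2  1.8] turn [ 0.2  0.1 -0. ] 0.2
```

Call:
{"op": "jog_arm", "data": {
  "series": "60 0 0 0 0 0 0;60 0 0 0 0 0 0;60 0 0 0 0 0 0;60 0 0 0 0 0 0;60 0 0 -20 0 0 0;60 0 -3 -60 0 0 0;60 0 -6 -100 0 0 0;60 0 -7 -122 0 0 0;60 0 -7 -122 0 0 0;60 0 -7 -122 0 0 0"
}}

```text
time: 18.08
position: [530.3, 172.2, 235.7]
tcp_rot: [179.7, 0.1, 104.4]
ft_force: [-0.3, -0.0, 0.2]
finger_gap: 0.704
```

Run:
```python
from plant import cams
import cv2,pickle
from h import *
d=cams.get_image("wrist"); pickle.dump(d,open("v6.pkl","wb"))
q=proj(d,[536.2,173.3,90])[0].astype(int);x,y=q-[80,75];print(x,y)
cv2.imwrite("pics/w6c.png",cv2.resize(d["frame"][y:y+150,x:x+160],None,fx=4,fy=4,interpolation=cv2.INTER_CUBIC))
```

```text
233 120
```

View pics/w6c.png

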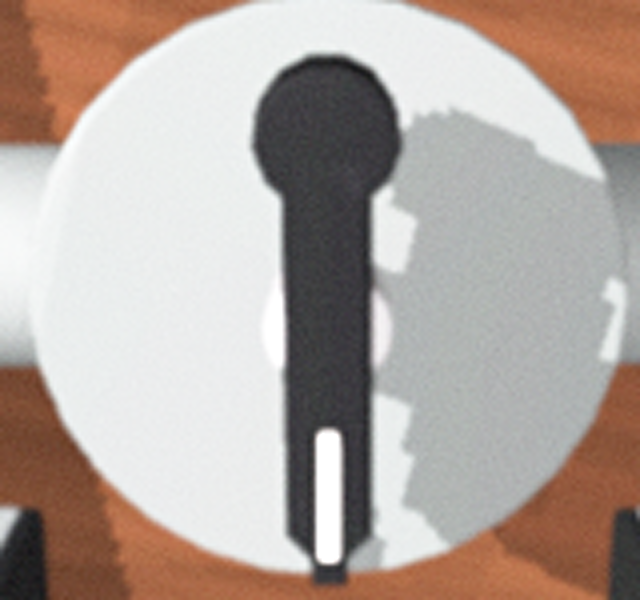

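The nose lies over the rib: white line at x=328, boss at x=326, and the rib's outer end spans 311–347, centre 329. I'll put numbers on it.

Run:
```python
from h import *
c=pickle.load(open("v6.pkl","rb"))
S=lambda a,b:np.array([(a+.5)/4-.5+233,(b+.5)/4-.5+120])
ray=lambda a,b,z:least_squares(lambda p:proj(c,[p[0],p[1],z])[0]-S(a,b),[536,173]).x
A=lambda d:np.degrees(np.arctan2(d[1],d[0])).round(2)
bo,w1,w2=ray(326,138,129),ray(328,435,129),ray(328.5,560,129)
t=np.linspace(0,2*np.pi,361)
def f(v):
    e=proj(c,np.c_[v[0]+62*np.cos(t),v[1]+62*np.sin(t),85+0*t])
    return np.r_[e[:,0].min()-S(32,0)[0],e[:,0].max()-S(626,0)[0],e[:,1].max()-S(0,574)[1]]
fl=least_squares(f,[536,173]).x
bx=A(w2-bo); ax=bo+40*(w2-bo)/np.linalg.norm(w2-bo)
print("handle",bx,A(w2-w1),"axis",ax,"flange",fl)
for z in(92,88):
    ri=ray(329,577,z); print(z,"rib",ri,"r",np.linalg.norm(ri-ax),A(ri-ax),A(ri-fl),A(ri-(ax+fl)/2))
```

```text
handle 14.71 14.61 axis [536.35925292 174.26410142] flange [536.31060832 174.4608071 ]
92 rib [593.50260408 189.1914219 ] r 59.06087942884542 14.64 14.44 14.54
88 rib [595.42722427 189.68028677] r 61.046572469034246 14.63 14.44 14.53
```

```bash
python3 -c "
from plant import hand_in,readout
s=readout.state();print(s['time'],s['ft_force'].round(1),s['finger_gap']);print(hand_in())"
```

```text
18.1333 [ 0.1  1.5 -0.2] 0.7046624832430582
the job is handed in; nothing more can be done
None
```

I turned all three bolts clockwise to their end stops in the order asked (top, lower left, lower right). I then turned the outlet valve's handle about 49° clockwise, onto the rib. The job was handed in at 18.1 s; no verdict is reported.

- **Bolts:** The tool turned 5–6° past the nominal home angle on each bolt. The reaction torque was about 0.6–0.8 N m, well above the 0.12 N m friction. After each release, the wrist picture showed the bar straight up the slope, on its predicted points.
- **Valve:** I used the large valve, whose flange matched a 124 mm circle; the two smaller ones did not. My last measurement put the handle at 14.6–14.7° and the rib at 14.4–14.6°, so they agree to about 0.2°. An earlier, coarser estimate from the scene camera put the rib at 18°. I trusted the closer wrist pictures, which show the nose directly over the rib.
- **At hand-in:** The gripper was open, about 110 mm above the handle, and the force reading was near zero. I never moved near the pot or the jar, but I took no final picture of them.

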